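# Seal a model car in its vacuum keeper case

## Task

Lower the clear hinged lid of the keeper case fully shut over the car, then pick up the white and black hand pump and press its open mouth squarely onto the tilted brass nipple beside the case until it snaps on and the spring-loaded valve pin is pushed fully in. Finish while still gripping the pump and holding it pressed fully home against the valve spring; do not let go. Leave the cone, the wooden arch and the stacked car trays where they stand.

Things in the scene. Friction and masses are not known exactly. Their poses are not given: they have to be found in the camera images.
- case: vacuum keeper case, fixed: plywood base board 12 mm thick (x -75..75, y -190..95), on it a grey open chamber 130 x 150 mm (x, y) centred on the origin, rim 67 mm above the work surface, a die-cast car inside; valve block with nipple on the -y side. Origin: underside, below the chamber's centre; z up; the lid's tab is on the -x side, its hinge on the +x side
- lid_hinge (a point): middle of the lid's hinge line, at the lid's underside, on the chamber's +x rim. The frame turns with the lid: y is the hinge line, -x runs along the lid to its free edge, z is the lid's upper normal. Lid: clear plate with black border, 6 mm thick, 150 mm wide, 130 mm long, with a black tab 60 mm wide at mid free edge reaching 154 mm from the hinge
- lid_tab (a point): centre of the upper face of the lid's black finger tab (24 x 60 mm, 6 mm thick), 142 mm from the hinge line; same axes as lid_hinge
- lid (a joint): opening angle of the lid, rad: 0 shut flat on the chamber's rim, growing as the tab rises (starts at 0.6 to 1.0). The hinge is stiff (0.13 N m): the lid stays where it is left and must be pushed down all the way, with 1 to 3 N at the tab
- pump_center (a point): centre (on the axis, 34 mm above the mouth) of the loose hand pump, 68 mm tall, about 180 g, standing mouth down; z runs along it from mouth to top. From 0 to 30 mm a white round skirt 46 mm in diameter ending in a flat shoulder; from 30 to 68 mm a black square grip 28 x 28 mm, flats facing its x and y axes; fingertips just above the shoulder can push on it
- pump_mouth (a point): centre of the pump's open mouth, 34 mm below pump_center along the pump's axis; same axes. Inside: funnel 27 mm wide narrowing to a 20 mm snap lip 4 to 9 mm in, wider space behind, flat ceiling 26 mm in. Round inside: its turn about its axis does not matter on the nipple
- nipple: fixed brass nipple on the case, tilted 0.42 rad from vertical to the case's -x side. Origin: centre of its round brass seat (48 mm in diameter) at the stem's foot; z: nipple axis, out and up. Stem 18 mm in diameter, 26 mm long, three sprung balls 3 mm proud at 17 mm height; on top a valve pin 10 mm in diameter, its end 36 mm above the seat. Fully home, the pump's mouth is on the seat
- valve (a joint): how far the valve pin is pushed in, m: 0 free, about 0.010 with the pump fully home. The balls ride over the pump's lip while its mouth is 18 to 4 mm above the seat (the snap: some 6 N, then a pull inward); its ceiling meets the pin at 10 mm. Pin spring: 4 N at first touch, 14 N fully home; let go, the pump rises about 6 mm and stays loosely clipped, pin at 0.004
- arch: bystander: wooden tunnel arch, 50 x 90 x 75 mm (x, y, z), opening along x; origin at its underside's centre, z up
Not all that is in view belongs to the job. There is more than one size of the part that bears pump_center; the job needs the larger.

How it is judged:
By the outcome, as a careful person would: the job done as asked, in the order asked, and still so for the second after the job is handed in, while the arm keeps its last pose, push and grip.
It also fails if it takes over 54 s, if anything falls off the work surface, if the arm or the gripper's body presses on something with over 40 N, if the wrist force passes 120 N, or if a joint passes its speed limit or range.

## Robot

A 6-joint arm with a two-finger parallel gripper is mounted at the origin on the work surface. World frame = base frame: x ahead of the robot, y to its left, z up, the work surface at z = 0. Lengths are in m, angles in rad, forces in N, time in s.
With the tool pointing down it reaches from about 0.275 to 0.75 m from the base axis. Payload 10.2 kg.
Tool frame: the origin (TCP) lies midway between the tips of the shut fingers; the grasp point (between the pads) lies 19 mm behind it; x points along the fingers, z is the direction in which the jaws open and shut, and the axes are right-handed (so a half turn about x gives the same grasp; the last joint's range is limited). The gripper opens to 85 mm and grips with 20 to 120 N. Pads are 22 mm wide; open, the fingers measure 114 mm over their backs; the gripper's body (76 mm by 85 mm) begins 54 mm behind the grasp point. The pads swing forward as they close: fully open they stand 13 mm farther back than shut.
Start: joints at [1.024, 0.313, 1.498, -0, 1.331, -0.223], TCP at [0.167, 0.498, 0.231] pointing down, gripper open.
Joint ranges: [-2.94, 2.94], [-0.97, 2.17], [0.19, 2.56], [-1.23, 4.37], [0.02, 3.11], [-2.88, 2.88]. Speed limits (rad/s): [2.39, 2.39, 3.01, 3.14, 3.14, 3.14].

## Interface

Orientations are given as a unit quaternion [x, y, z, w].
In Python, from cell import bot, eoat, kin, cams, current_clock, current_joints, current_joint_velocities, current_tau, current_tcp_pos, current_orientation, current_contact_force, current_moment, current_opening gives the robot as it stands. The module is installed in compiled form; this text tells all that it offers. Calls block until the motion is done:
- bot.move_to(position, orientation): joint-space move of the TCP to a pose.
- bot.move_straight(position, ori=None, speed=0.15): straight line of the TCP; ori=None keeps the orientation; speed is the mean speed in m/s.
- bot.move_joints(angles): joint-space move.
- eoat.let_go() and eoat.gripper_close(f_grip=None): open the fingers fully, or close them until they stop; f_grip is the grip in N (None keeps the last).
- bot.wait(seconds).
- kin.inverse_kinematics(position, orientation): joint angles nearest the present ones, or None.
- cams.get_image(name): name is "scene" or "top" or "wrist"; returns a dict with "img" (400x640x3 uint8, red, green, blue), "fx", "fy", "cx", "cy" (pixels), "distortion" ([k1, k2, p1, p2, k3] as OpenCV has them; the pictures are not rectified), "R" (3x3) and "t" (3): a world point X has camera coordinates R X + t. Camera axes: x right, y down, z forward; pixel columns grow to the right and rows downward; lengths in m; the calibration is good to about 2 mm. A picture is of the moment at which its call begins. There is no depth.
A pose or a line that the arm cannot do raises bot.PlanningError and nothing moves.
- bot.finish_job(): hands the job in, once; it reports no verdict.
Readings, each from a call of its own:
- current_clock(): time.
- current_joints(): joint angles.
- current_joint_velocities(): joint speeds.
- current_tau(): joint torques, N m.
- current_tcp_pos(): TCP position.
- current_orientation(): TCP orientation.
- current_contact_force(): force on the tool from outside, world axes, zero at the start.
- current_moment(): the same for the moment, N m.
- current_opening(): finger opening in m.
Only numpy, scipy, OpenCV 4.12 (cv2) and the standard library are available. Lean on these libraries where they do the work, as an engineer would, in place of code of your own. Each camera call takes 0.05 s, during which the arm holds its last target. There are 200 camera calls.

## Working session

There is one attempt and no reset: what is moved stays moved. The work goes in short steps, each a Python script; the robot and the scene stay as the last script left them, time stands still between calls to the robot, and variables do not carry over. Pictures are saved under pics/ and viewed, about 8 in all and at most 12, crops included, and the job is handed in when it is done.

```bash
mkdir -p pics; cat > h.py <<'E'
from cell import *
import numpy as np, cv2, pickle
from scipy.optimize import least_squares
from scipy.spatial.transform import Rotation as Ro
def shot(n,f):
    d=cams.get_image(n); cv2.imwrite(f'pics/{f}.png',cv2.cvtColor(d['img'],cv2.COLOR_RGB2BGR)); pickle.dump(d,open(f'pics/{f}.pkl','wb')); return d
def load(f): return pickle.load(open(f'pics/{f}.pkl','rb'))
def proj(d,X):
    K=np.array([[d['fx'],0,d['cx']],[0,d['fy'],d['cy']],[0,0,1.]])
    return cv2.projectPoints(np.atleast_2d(np.array(X,float)),cv2.Rodrigues(np.array(d['R']))[0],np.array(d['t'],float),K,np.array(d['distortion'],float))[0][:,0]
def ray(d,px):
    K=np.array([[d['fx'],0,d['cx']],[0,d['fy'],d['cy']],[0,0,1.]])
    u=cv2.undistortPoints(np.array([[px]],float),K,np.array(d['distortion'],float))[0,0]
    R=np.array(d['R']); return -R.T@np.array(d['t']), R.T@np.array([u[0],u[1],1])
def atz(d,px,z):
    o,v=ray(d,px); return o+v*(z-o[2])/v[2]
def tri(*dp):
    A=np.zeros((3,3));b=np.zeros(3)
    for d,p in dp:
        o,v=ray(d,p);v=v/np.linalg.norm(v);P=np.eye(3)-np.outer(v,v);A+=P;b+=P@o
    return np.linalg.solve(A,b)
E
python3 - <<'E'
from h import *
a=shot('scene','s0')['img'];b=shot('top','t0')['img']
for n in('s0','t0'):
    d=load(n);o=-np.array(d['R']).T@d['t'];print(n,o.round(3),d['fx'])
E
```

```text
s0 [ 1.173 -0.084  0.803] 420.6966291381875
t0 [ 0.475 -0.017  1.182] 415.56456439895607
```

View pics/s0.png

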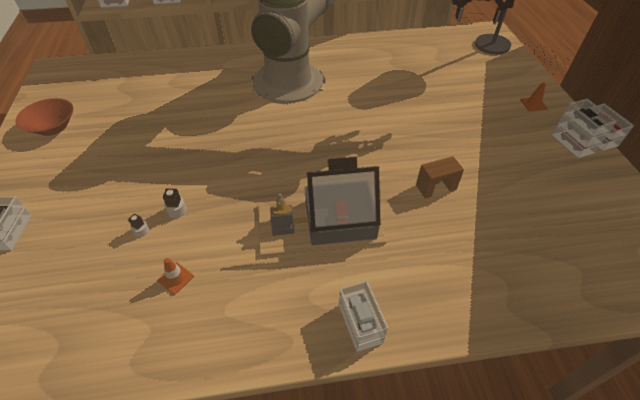

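View pics/t0.png

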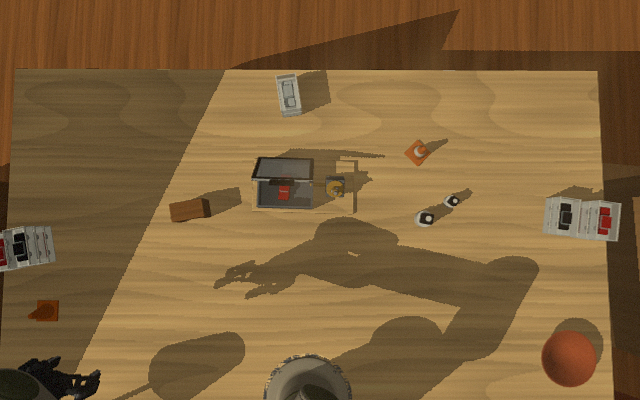

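The larger pump is at scene (174,203) / top (427,218) and the smaller one at scene (138,224) / top (452,200). The case's tab faces the robot and the nipple is on the right in the top view, at (336,188). Next, a close crop to check.

```bash
python3 - <<'E'
from h import *
s=cv2.imread('pics/s0.png');t=cv2.imread('pics/t0.png')
A=cv2.resize(s[145:255,250:400],None,fx=2.667,fy=2.667,interpolation=3)
B=cv2.resize(t[145:225,240:370],None,fx=3.0,fy=3.0,interpolation=3)
C=cv2.resize(s[180:245,120:195],None,fx=4,fy=4,interpolation=3)
D=cv2.resize(t[185:235,405:470],None,fx=5,fy=5,interpolation=3)
c=np.zeros((600,800,3),np.uint8)
for im,(x,y) in((A,(0,0)),(B,(405,0)),(C,(0,300)),(D,(405,300))):
    im=im[:600-y,:800-x]; c[y:y+im.shape[0],x:x+im.shape[1]]=im
cv2.imwrite('pics/c0.png',c)
E
```

```text
(no output)
```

View pics/c0.png

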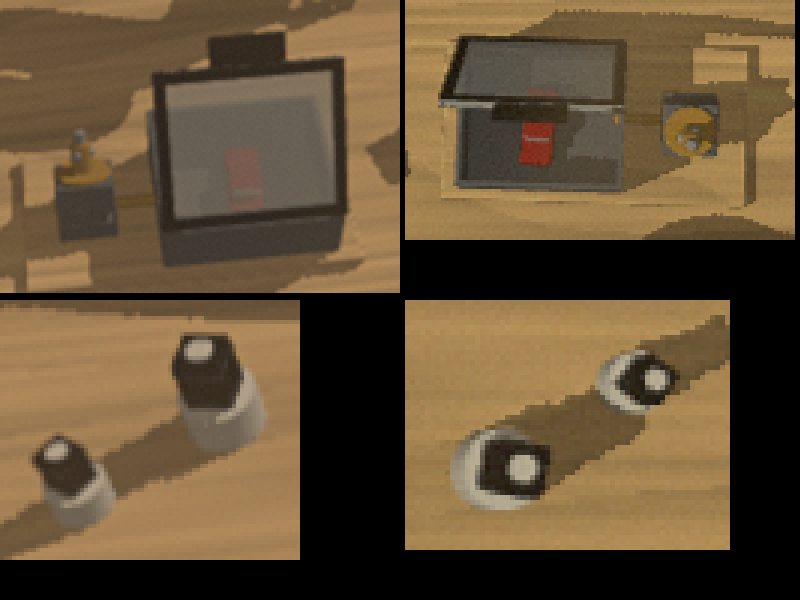

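The crop shows the large pump at lower left and lower right of its panels, with its white top dot at scene (169.5,192.3) / top (428.6,218.4). Its size matches the larger part, so I'm choosing it. Now fitting the case pose.

```bash
python3 - <<'E'
from h import *
s=load('s0');t=load('t0')
def S(u,v):return (250+u/2.667,145+v/2.667)
def T(u,v):return (240+(u-405)/3,145+v/3)
# (cam, px, kind, local point)  kind 1=lid frame
O=[(s,S(153,73),1,(-.13,-.075,.006)),(s,S(343,58),1,(-.13,.075,.006)),(s,S(163,228),1,(0,-.075,.006)),(s,S(347,211),1,(0,.075,.006)),
(s,S(208,38),1,(-.154,-.03,.006)),(s,S(283,33),1,(-.154,.03,.006)),
(t,T(458,187),0,(-.065,.075,.067)),(t,T(623,190),0,(-.065,-.075,.067)),(t,T(442,105),1,(-.13,.075,0)),(t,T(627,100),1,(-.13,-.075,0))]
def cp(p,k,q):
    q=np.array(q)
    if k:
        a=p[3];q=np.array([.065,0,.067])+np.array([np.cos(a)*q[0]+np.sin(a)*q[2],q[1],-np.sin(a)*q[0]+np.cos(a)*q[2]])
    return Ro.from_euler('z',p[2]).apply(q)+[p[0],p[1],0]
def res(p):return np.concatenate([proj(d,cp(p,k,q))[0]-px for d,px,k,q in O])
r=least_squares(res,[.5,.05,0,.8],loss='soft_l1');print(r.x.round(4));print(r.fun.reshape(-1,2).round(1).tolist())
p=r.x
print('tab',cp(p,1,(-.142,0,.006)))
seat=tri((s,S(85,170)),(t,T(690,130)));pin=tri((s,S(80,132)),(t,T(690,138)))
R=Ro.from_euler('z',p[2])
for n,q in(('seat',seat),('pin',pin)):print(n,q.round(4),R.inv().apply(q-[p[0],p[1],0]).round(4))
pt=tri((s,(169.5,192.3)),(t,(428.6,218.4)));print('pump',pt.round(4),atz(t,(428.6,218.4),.068).round(4))
d=shot('wrist','w0');c,v=ray(d,(320,200));print('wrist cam',c,v,current_orientation(),current_tcp_pos(),d['fx'])
E
```

```text
[ 0.5856  0.0591 -0.0134  1.0491]
[[-1.2, 0.9], [0.0, -0.8], [-0.3, 1.1], [-0.3, -0.2], [-0.6, 0.4], [0.5, -0.6], [-0.7, 0.3], [0.3, -0.0], [-1.0, -1.3], [-0.7, 1.2]]
tab [0.58498905 0.05914061 0.19309908]
seat [ 0.5743 -0.0732  0.0589] [-0.0095 -0.1324  0.0589]
pin [ 0.5638 -0.0726  0.0964] [-0.0199 -0.132   0.0964]
pump [ 0.4924 -0.3249  0.0664] [ 0.4925 -0.3253  0.068 ]
wrist cam [0.09299559 0.5234003  0.37430827] [ 0.28534486 -0.09332464 -0.95387714] [-0.41299377  0.574364    0.41273835  0.57375011] [0.16694045 0.49755882 0.23087546] 317.3234285808164
```

```bash
cat >> h.py <<'E'
CX,CY,YAW=.5856,.0591,-.0134
def quat(x,z):
    x=np.array(x,float);x/=np.linalg.norm(x);z=np.array(z,float);z-=x*(x@z);z/=np.linalg.norm(z)
    return Ro.from_matrix(np.c_[x,np.cross(z,x),z]).as_quat()
def case(q): return Ro.from_euler('z',YAW).apply(q)+[CX,CY,0]
def F(): return np.array(current_contact_force())
E
python3 - <<'E'
from h import *
def P(a,r=.140): 
    return case([.065-r*np.cos(a)+.006*np.sin(a)+.011*min(1,np.sin(a)/.8),0,.067+r*np.sin(a)+.006*np.cos(a)])
best=None
for sg in(1,-1):
    q=quat([0,0,-1],[0,sg,0]);j=kin.inverse_kinematics(P(0),q);print(sg,None if j is None else np.round(j,2))
    if j is not None and (best is None or abs(j[5])<best[1]): best=(q,abs(j[5]))
q=best[0]
eoat.gripper_close(20)
bot.move_to(P(1.2)+[0.02,0,.05],q)
shot('wrist','w1')
print(current_clock(),current_tcp_pos())
for a in(1.15,.95,.75,.55,.35,.2,.08,.0):
    bot.move_straight(P(a),speed=.12); print(a,F().round(1),np.round(current_tcp_pos(),3))
z=P(0)
for k in range(12):
    if F()[2]>12: break
    z=z-[0,0,.0015]; bot.move_straight(z,speed=.05); print(F().round(1),current_tcp_pos()[2].round(4))
shot('scene','s1');bot.move_straight(z+[0,0,.05],speed=.2)
print(current_clock())
bot.move_to(case([-.06,-.132,.24]),q)
shot('wrist','w2');print(current_clock())
s=cv2.imread('pics/s1.png')[140:260,240:400];w=cv2.imread('pics/w2.png')
cv2.imwrite('pics/c1.png',np.vstack([cv2.resize(s,(266,200)).repeat(1,0),np.zeros((0,266,3),np.uint8)]) if 0 else np.hstack([cv2.resize(s,(320,240)),cv2.resize(w,(480,300))[:240]]))
E
```

```text
1 [-0.11  0.47  1.72 -0.    0.95 -1.68]
-1 [-0.11  0.47  1.72 -0.    0.95  1.46]
3.2583 [0.63628998 0.05954182 0.24976575]
1.15 [ 0.1 -0.9  0.5] [0.61  0.059 0.198]
0.95 [-0.2 -0.6  0.4] [0.586 0.059 0.185]
0.75 [0.6 0.1 0.3] [0.562 0.059 0.168]
0.55 [-0.2 -0.   0.4] [0.542 0.06  0.146]
0.35 [ 0.5 -0.5  0.4] [0.527 0.06  0.121]
0.2 [-0.7  0.4  0.6] [0.518 0.06  0.101]
0.08 [-0.8  0.   0. ] [0.513 0.06  0.085]
0.0 [-0.3 -0.1  0.4] [0.511 0.06  0.074]
[-5.   0.5 14.6] 0.0732
7.0333
7.825
```

View pics/w2.png

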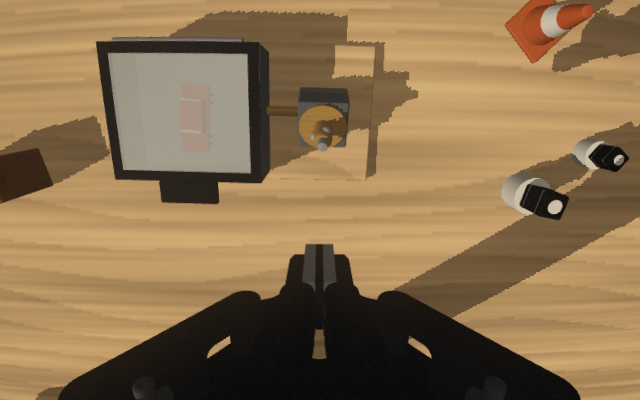

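The lid looks shut, with the tab at (189,191). The nipple seat is at about (323,127) with the pin tip at (321,145). The large pump's top dot is at (555,207) and the small pump's at (620,160). Checking with projections.

```bash
python3 - <<'E'
from h import *
w=load('w2');s=load('s0');t=load('t0')
L=[case([.065+a,b,.073]) for a,b in((-.13,.075),(-.13,-.075),(0,-.075),(0,.075),(-.154,.03),(-.154,-.03))]
print(proj(w,L).round(0).tolist())
def S(u,v):return (250+u/2.667,145+v/2.667)
def T(u,v):return (240+(u-405)/3,145+v/3)
print('seat w',proj(w,[.5743,-.0732,.0589]),'pin',proj(w,[.5638,-.0726,.0964]))
print('seat',tri((s,S(85,170)),(t,T(690,130)),(w,(323,127))),'pin',tri((s,S(80,132)),(t,T(690,138)),(w,(321,145))))
print('pump',tri((s,(169.5,192.3)),(t,(428.6,218.4)),(w,(555,207))),atz(w,(555,207),.068))
im=cv2.imread('pics/w2.png')
for p in proj(w,L):cv2.circle(im,tuple(int(v) for v in p),1,(0,255,0),-1)
A=cv2.resize(im[30:210,90:360],(540,360),interpolation=2)
B=cv2.resize(im[160:230,495:640],(725,350)[0:2],interpolation=2)
C=cv2.resize(im[80:160,290:360],(260,297),interpolation=2)
c=np.zeros((600,800,3),np.uint8);c[:360,:540]=A;c[:297,540:800]=C;B=cv2.resize(B,(497,240));c[360:,:497]=B
cv2.imwrite('pics/c2.png',c)
E
```

```text
[[119.0, 181.0], [265.0, 182.0], [260.0, 42.0], [98.0, 44.0], [165.0, 204.0], [222.0, 204.0]]
seat w [[322.49817833 125.60263512]] pin [[322.2009267  140.84502378]]
seat [ 0.57367832 -0.07335661  0.05848405] pin [ 0.56221805 -0.07224521  0.09557061]
pump [ 0.492054   -0.32493537  0.06680878] [ 0.49154245 -0.32450468  0.068     ]
```

View pics/c2.png

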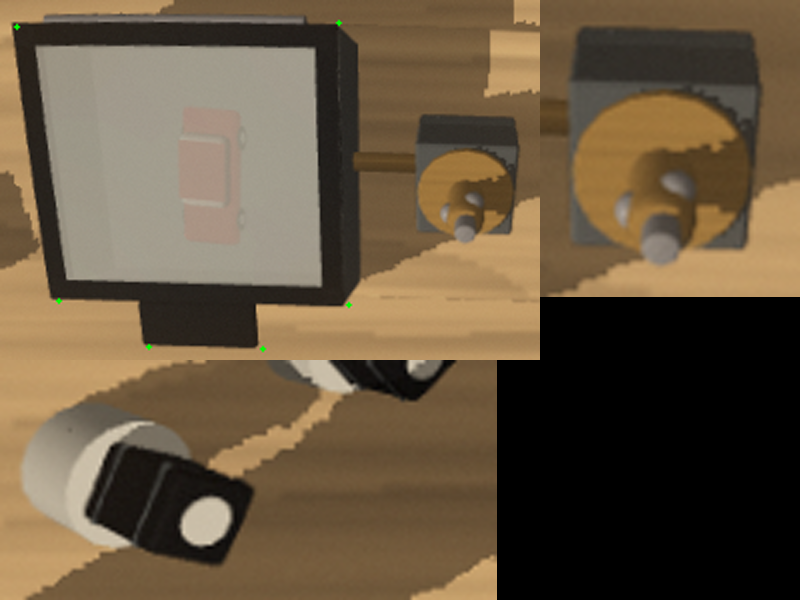

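The lid is shut: its corners and tab match the flat projection. Next, one nearer wrist view of the nipple, then the pump yaw.

```bash
python3 - <<'E'
from h import *
w=load('w2')
f=lambda u,v:(495+u/3.43,160+(v-360)/3.43)
P=np.array([atz(w,f(*c),.068)[:2] for c in((160,462),(253,488),(222,566),(133,545))]);print(P.round(4).tolist(),P.mean(0))
e=np.diff(np.vstack([P,P[:1]]),axis=0);print(np.linalg.norm(e,axis=1).round(3),np.degrees(np.arctan2(e[:,1],e[:,0])).round(1))
print('small',atz(w,(620,160),.05).round(3))
q=current_orientation()
bot.move_to([.475,-.10,.13],q)
shot('wrist','w3');print(current_clock())
eoat.let_go()
im=cv2.imread('pics/w3.png');p=proj(load('w3'),[.568,-.073,.075])[0];print(p)
x0=int(np.clip(p[0]-80,0,480));y0=int(np.clip(p[1]-60,0,280));print(x0,y0)
cv2.imwrite('pics/c3.png',cv2.resize(im[y0:y0+120,x0:x0+160],(800,600),interpolation=2))
E
```

```text
[[0.5108, -0.3049], [0.5025, -0.3379], [0.4764, -0.3336], [0.4837, -0.3018]] [ 0.49335137 -0.31956462]
[0.034 0.026 0.033 0.027] [-104.2  170.8   77.1   -6.5]
small [ 0.541 -0.406  0.05 ]
8.4333
[276.38875513  70.91386717]
196 10
```

View pics/c3.png

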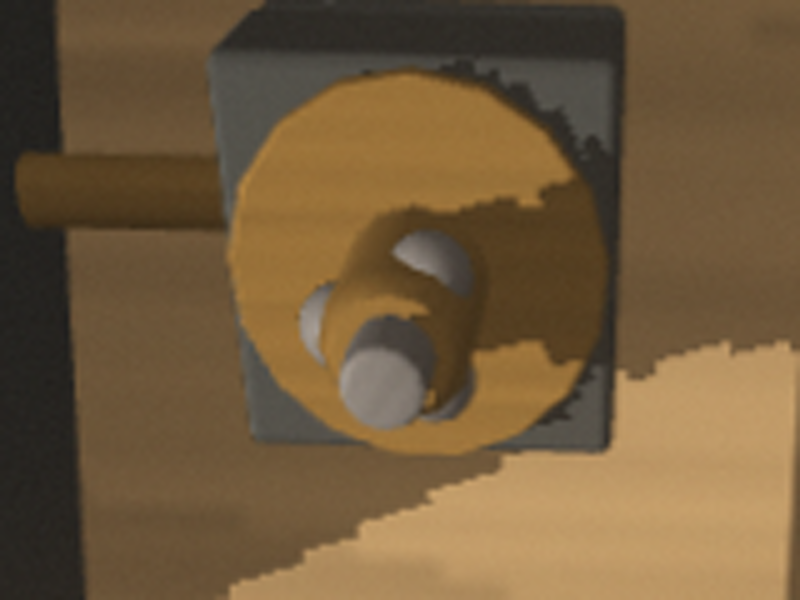

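In the close view the seat ellipse centre is at w3 (279.6,62.6) and the pin end at (272.6,87.6). Fitting the nipple, then moving over the pump.

```bash
python3 - <<'E'
from h import *
s,t,w2,w3=map(load,('s0','t0','w2','w3'))
def S(u,v):return (250+u/2.667,145+v/2.667)
def T(u,v):return (240+(u-405)/3,145+v/3)
O=[(w3,(279.6,62.6),0),(w3,(272.6,87.6),1),(w2,(322.3,126),0),(w2,(322.6,145.4),1),(s,S(85,170),0),(s,S(80,132),1),(t,T(690,130),0)]
def ax(y,tl=.42):return Ro.from_euler('z',y).apply([-np.sin(tl),0,np.cos(tl)])
for tl in(.42,None):
    def res(p):
        n=ax(p[3],tl or p[4])
        return np.concatenate([proj(d,p[:3]+.036*k*n)[0]-px for d,px,k in O]+[[(p[3]+.03)/.03]])
    r=least_squares(res,[.574,-.073,.058,-.02,.42]);print(r.x.round(4),r.fun.round(1))
c=np.array([.4925,-.3235]);ps=-.19
q=quat([0,0,-1],[-np.sin(ps),np.cos(ps),0])
q2=quat([0,0,-1],[np.sin(ps),-np.cos(ps),0])
P=[*c,.17]
j=[(kin.inverse_kinematics(P,k),k) for k in(q,q2)];print([np.round(a,2) for a,_ in j])
k=min(j,key=lambda a:abs(a[0][5]))[1]
bot.move_to(P,k);shot('wrist','w4');print(current_clock(),proj(load('w4'),[[*c,.068]]))
E
```

```text
[ 0.5735 -0.0731  0.0584 -0.0258  0.42  ] [ 0.1  1.4  0.  -1.6  0.1  0.3 -0.3  0.2 -0.7 -0.1 -0.2 -0.2 -0.6  0.2
  0.1]
[ 0.5743 -0.0731  0.0581 -0.0274  0.4608] [ 0.   0.2  0.1 -0.4  0.1 -0.4 -0.4  0.7 -0.6  0.2 -0.2 -0.1 -0.6 -0.
  0.1]
[array([-0.78,  0.5 ,  1.38, -0.  ,  1.26, -2.16]), array([-0.78,  0.5 ,  1.38, -0.  ,  1.26,  0.98])]
10.175 [[321.99779744 197.3136016 ]]
```

View pics/w4.png

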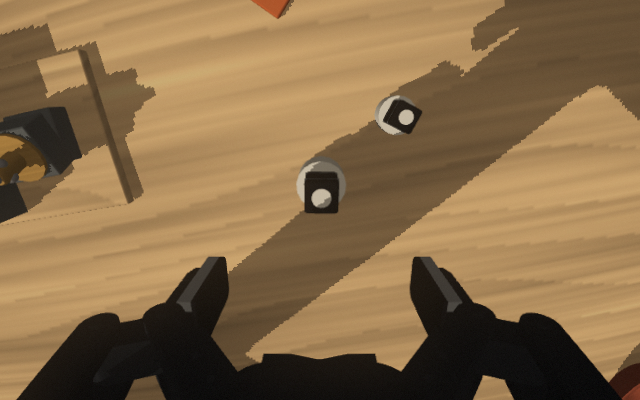

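The pump is centred under the gripper: its dot is at (321,198.5) against a predicted (322,197.3), with the flats aligned to the jaws. Grasping, lifting and moving above the nipple.

```bash
cat >> h.py <<'E'
SEAT=np.array([.574,-.0731,.0583]); N=Ro.from_euler('z',-.026).apply([-np.sin(.42),0,np.cos(.42)])
QN=quat(-N,[0,-1,0]); GO=.031
def at(h): return SEAT+N*(h+GO)
E
python3 - <<'E'
from h import *
c=[.4925,-.3235]
bot.move_straight([*c,.031],speed=.15);print(F().round(1))
eoat.gripper_close(80);print('open',current_opening(),F().round(1))
bot.move_straight([*c,.2],speed=.2);print('open',current_opening(),F().round(1))
bot.move_to(at(.09),QN)
bot.move_straight(at(.055),speed=.1)
print(current_clock(),F().round(1),np.round(current_joints(),2),np.round(current_tcp_pos()-at(.055),4))
a=shot('wrist','w5')['img'];b=shot('scene','s5')['img'];t=shot('top','t5')
A=cv2.resize(cv2.imread('pics/w5.png'),(480,300));s=cv2.imread('pics/s5.png')
cv2.imwrite('pics/c5.png',np.vstack([cv2.imread('pics/w5.png')[60:360,120:520],cv2.resize(s[140:240,233:367],(400,299),interpolation=2)]))
E
```

```text
[0.7 0.2 1. ]
open 0.027254660574146255 [ 0.4 -0.8  2. ]
open 0.02738036689308536 [-1.   0.2 -3.1]
14.3083 [ 1.  -0.1 -1.4] [-0.43  0.27  1.89  0.28  0.61  0.95] [ 0.0002 -0.0004 -0.    ]
```

View pics/c5.png

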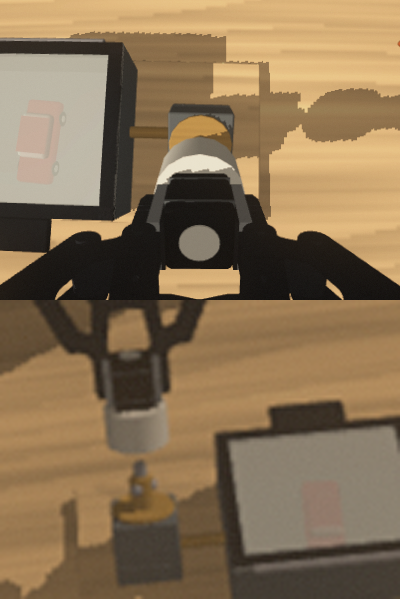

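```bash
python3 - <<'E'
from h import *
w=load('w5');s=load('s5');print('dot pred w5',proj(w,SEAT+N*.123),'seen 319,303; mouth pred scene',proj(s,[SEAT+N*.055, SEAT+N*.055+[0,.023,0],SEAT+N*.055-[0,.023,0]]).round(1).tolist())
def log(h):
    f=F();d=np.array(current_tcp_pos())-at(h);print(round(h*1e3,1),'ax',round(f@N,1),'lat',(f-N*(f@N)).round(1),'dev',(d*1e3).round(1),'M',np.round(current_moment(),2));return f@N,np.linalg.norm(f-N*(f@N))
h=.055
for h in(.044,.036,.030,.026,.022,.019,.017):
    bot.move_straight(at(h),speed=.06);a,l=log(h)
    if l>10 or a>12: print('STOP');break
print(current_clock())
E
```

```text
dot pred w5 [[321.22046194 301.82291933]] seen 319,303; mouth pred scene [[279.0, 186.8], [289.4, 185.6], [268.6, 187.9]]
44.0 ax -1.0 lat [-0.9 -0.7 -0.4] dev [-0.1  0.1 -0.5] M [-0.02  0.31 -0.02]
36.0 ax -2.2 lat [-0.7  0.9 -0.3] dev [-0.1  0.1 -0.4] M [-0.02  0.36 -0.01]
30.0 ax -2.1 lat [-0.1  0.1 -0.1] dev [-0.   0.1 -0.4] M [-0.    0.32  0.02]
26.0 ax -1.2 lat [-0.1 -0.6 -0. ] dev [-0.   0.1 -0.2] M [0.03 0.36 0.01]
22.0 ax -2.5 lat [-0.5 -0.6 -0.2] dev [-0.   0.  -0.2] M [-0.03  0.32  0.02]
19.0 ax 0.6 lat [-3.6 -2.8 -1.6] dev [-0.3 -0.1 -0.3] M [-0.43  0.94 -0.22]
17.0 ax 2.0 lat [-3.5 -3.2 -1.5] dev [ 0.1 -0.4  0.2] M [-0.72  0.92 -0.23]
16.325
```

Entering with a small lateral force. I'll continue with small lateral compliance corrections.

```bash
python3 - <<'E'
from h import *
off=np.zeros(3);h=.017;last=None
def st():
    f=F();a=f@N;return a,f-N*a
for k in range(40):
    a,l=st()
    off=off+np.clip(l*1.5e-4,-6e-4,6e-4)
    pos=(np.array(current_tcp_pos())-SEAT)@N-GO
    print(f'{h*1e3:.1f} real {pos*1e3:.1f} ax {a:.1f} lat',l.round(1),'off',(off*1e3).round(1))
    if a>32 or np.linalg.norm(l)>15 or (h<.002 and a>24): break
    h-=.0015 if h>.002 else .0007
    bot.move_straight(at(h)+off,speed=.04)
np.save('off.npy',np.r_[off,h])
print(current_clock(),current_opening(),np.round(current_moment(),2))
E
```

```text
17.0 real 17.2 ax 2.0 lat [-3.5 -3.2 -1.5] off [-0.5 -0.5 -0.2]
15.5 real 15.7 ax 3.4 lat [-1.7 -2.3 -0.7] off [-0.8 -0.8 -0.3]
14.0 real 13.8 ax -0.5 lat [-1.   0.  -0.5] off [-0.9 -0.8 -0.4]
12.5 real 12.3 ax -1.0 lat [-0.8 -0.8 -0.4] off [-1.  -0.9 -0.5]
11.0 real 11.0 ax 0.5 lat [-0.3 -1.  -0.1] off [-1.1 -1.1 -0.5]
9.5 real 9.4 ax -2.1 lat [0.6 1.  0.3] off [-1.  -0.9 -0.4]
8.0 real 7.8 ax -4.7 lat [ 0.5 -0.2  0.2] off [-0.9 -1.  -0.4]
6.5 real 6.7 ax 5.9 lat [-2.1  0.5 -1. ] off [-1.2 -0.9 -0.5]
5.0 real 5.4 ax 8.1 lat [-1.5 -1.3 -0.7] off [-1.5 -1.1 -0.6]
3.5 real 4.1 ax 10.4 lat [-0.9  0.6 -0.4] off [-1.6 -1.  -0.7]
2.0 real 2.7 ax 11.1 lat [-0.5  0.6 -0.2] off [-1.7 -0.9 -0.7]
0.5 real 1.9 ax 22.1 lat [-2.9  0.1 -1.3] off [-2.1 -0.9 -0.9]
-0.2 real 1.9 ax 33.0 lat [-3.8  0.4 -1.7] off [-2.7 -0.8 -1.2]
19.325 0.026739130610603807 [0.26 1.09 0.09]
```

```bash
python3 - <<'E'
from h import *
shot('wrist','w6');shot('scene','s6')
w=cv2.imread('pics/w6.png');s=cv2.imread('pics/s6.png')
A=cv2.resize(w[80:280,220:420],(500,500),interpolation=2);B=cv2.resize(s[165:240,255:330-30+0],(300,500),interpolation=2)
cv2.imwrite('pics/c6.png',np.hstack([A,B]))
from scipy.spatial.transform import Rotation as R
print(R.from_quat(current_orientation()).apply([1,0,0]),-N)
E
```

```text
[ 0.41053456 -0.01139319 -0.91177386] [ 0.40762264 -0.01060058 -0.91308894]
```

View pics/c6.png

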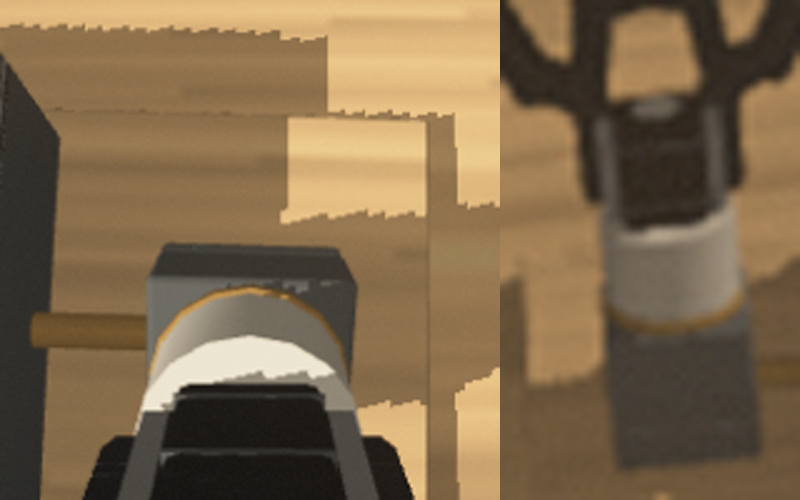

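The mouth sits flush on the seat: the thin brass ring is even in both views and the position stops dead as force rises. I'll ease to about 25 N and hand in.

```bash
python3 - <<'E'
from h import *
o=np.load('off.npy')[:3]
bot.move_straight(at(.0002)+o+N*0-np.array([-.0006,0,-.0003]),speed=.03);bot.wait(.7)
f=F();print('ax',f@N,'lat',(f-N*(f@N)).round(1),'real',((np.array(current_tcp_pos())-SEAT)@N-GO)*1e3,current_opening(),current_clock())
if 18<f@N<36: bot.finish_job();print('done')
E
```

```text
ax 25.54543627245456 lat [-2.4  0.3 -1.1] real 1.9027092315197016 0.02708675359825918 20.375
the job is handed in; nothing more can be done
done
```

I closed the lid, put the larger pump on the nipple, and handed the job in at 20.4 s with the pump still gripped and pressed home. No verdict was reported.

- **Lid:** I pushed it down by its tab until it stopped at about 15 N with the tab's upper face at 73 mm, the shut height. The wrist picture afterwards matched the shut-flat projection to within about 4 px. I did not remeasure the lid after seating the pump; it was not touched again.
- **Pump on nipple:** It snapped on, with the axial force dipping to about -5 N mid-travel. Past the snap, the pin spring's force rose roughly 1 N per mm, to about 13 N just before the stop.
- **Final hold:** The pump rests on a hard stop with about 25 N axial force, 2.7 N sideways and a jaw opening of 27 mm. The last pictures show the skirt flush on the seat, with an even brass ring.

**Checks that disagreed:**
- The stop came 1.9 mm higher than my camera estimate of the seat. I take this as measurement error, since the snap, pin touch and spring force are all consistent with that shift.
- Leaving the nipple's tilt free in the fit gave 0.46 rad instead of the stated 0.42. I used 0.42.

The cone, arch and trays were never approached, but I did not check them in a final picture.

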